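Close the hold-down strap and set its knurled screw

ROBOT

A 6-joint arm with a two-finger parallel gripper is mounted at the origin on the work surface. World frame = base frame: x ahead of the robot, y to its left, z up, the work surface at z = 0. Lengths are in m, angles in rad, forces in N, time in s.
With the tool pointing down it reaches from about 0.35 to 0.875 m from the base axis. Payload 15.5 kg.
Tool frame: the origin (TCP) lies at the very end of the fingers, on their centre line; the grasp point (between the pads) lies 19 mm behind it (arm.pinch_z is the distance from the TCP to the grasp point, in m); z points along the fingers, y is the direction in which the jaws open and shut (so a half turn about z gives the same grasp; the last joint's range is limited). The gripper opens to 85 mm and grips with 20 to 120 N. Pads are 22 mm wide; open, the fingers measure 114 mm over their backs; the gripper's body (76 mm by 85 mm) begins 54 mm behind the grasp point. The pads swing forward as they close: fully open they stand 13 mm farther back than shut.
Start: joints at [1.183, 0.494, 1.345, -0, 1.302, -0.096], TCP at [0.18, 0.598, 0.231] pointing down, gripper open.
Joint ranges: [-2.91, 2.91], [-0.82, 2.16], [0.22, 2.67], [-1.22, 4.37], [0.12, 2.79], [-3.08, 3.08]. Speed limits (rad/s): [1.89, 1.89, 2.57, 3.01, 3.01, 3.01].

INTERFACE

Orientations are given as a unit quaternion [x, y, z, w].
In Python, from plant import arm, vision gives the robot as it stands.
- The arm moves only by the tool carry_out, never from a script. Its argument "steps" is a list of rows, each a list of 5 numbers: the shift along the tool's x, y, z each as a share of 8 cm, from -1 to 1, then the turn about the tool's z as a share of pi/4 rad, from -1 to 1, then the opening, from 0 (shut) to 1 (fully open). A call has 1 to 20 rows; each row is the pose to reach, as a shift and turn from the pose commanded when the call began, along the tool's axes at that moment; what a row does not reach only later rows make up. A row lasts 1/10 s, in which the tool goes at most 50 mm and 8.59 degrees, less where a joint would pass 70% of its speed; a pose out of reach is approached as far as the arm can. A call with a number of a shift or a turn outside -1 to 1 is refused whole. A call with a gripper value outside its range is refused whole. The fingers move at their own pace and stop on an object; "squeeze" is the grip in N (left out, the last holds). Time passes only in rows, so rows that repeat a pose let the fingers close. It gives the time, the measured TCP pose, the force and the opening at its end, in the units of the state.
- arm.observe(): the state, without advancing time (a new reading comes with each control period).
- vision.snapshot(name): name is "scene" or "top" or "wrist"; returns (picture, depth): 480x640x3 uint8, blue, green, red; 480x640 float32, m along the optical axis (not along the pixel's ray), 0 where there is no reading.
- vision.camera_params(name): a dict with "fx", "fy", "cx", "cy" (pixels), "position" and "rotation" of the camera in the world; the wrist camera has in their place "tool_from_camera" (4x4, takes a point from camera to tool coordinates, whose origin is the TCP and whose axes are the flange's). Camera axes: x right, y up, looking along -z (the intrinsics and any distortion apply to the point x, -y, -z); pixel columns grow to the right and rows downward; lengths in m; the calibration is good to about 2 mm. A picture is of the moment at which its call begins: read the wrist's pose just before it. camera_params takes no time and is no camera call.
- arm.job_done(): hands the job in, once; it reports no verdict.
The state is a dict: "time": time; "joint_positions": joint angles; "dq": joint speeds; "joint_torque": joint torques, N m; "ee_pos": TCP position; "tcp_rot": TCP orientation; "force": force on the tool from outside, world axes, zero at the start; "torque": the same for the moment, N m; "width": finger opening in m.
Only numpy, scipy, OpenCV 4.12 (cv2) and the standard library are available. Lean on these libraries where they do the work, as an engineer would, in place of code of your own. Each camera call takes 0.05 s, during which the arm holds its last target. There are 200 camera calls.

TASK

On the marking machine's loading plate, swing the fixture's raised hold-down strap down until it rests in its catch, then turn the knurled screw on its end clockwise until it bottoms out, and back it off a quarter turn so the blank underneath can still be shifted. Finish with the screw still gripped in the fingers at that setting: do not let go. Leave the brass blank and the other things on the plate where they are.

Things in the scene. Friction and masses are not known exactly. Their poses are not given: they have to be found in the camera images.
- fixture: Hold-down fixture, fixed on the 12 mm thick perforated aluminium plate. Dark steel base 70 (x) by 220 mm (y, from -175 to +45), 12 mm high. Origin: on the plate's top (12 mm above the table), below the screw's axis with the strap closed. Own +y points from hinge to catch, z up. Hinge axis along own x, at y -130, z 45 mm. Placed anew each time, own y within 0.5 rad of world y.
- catch_seat (a point): Centre of the catch's seat, 52 mm above the table and 40 above the plate: the top of a steel post 44 x 44 mm, between two cheeks that rise 8 mm above the seat (49 mm wide over all, 30 mm long). The closed strap lies on it between the cheeks.
- strap (a joint): Angle (rad) of the hold-down strap, an aluminium bar 34 mm wide, 10 mm thick. 0 = closed: level, resting in the catch at a hard stop, its top 62 mm above the table. Grows as the free end rises; starts 0.8 to 1.3, ends at 1.5. Stiff hinge (0.5 N m): it stays wherever it is left; pushing it shut near the free end takes 1 to 5 N. Raised, its screw-head side faces away from the catch: push there.
- strap_hinge (a point): On the strap's hinge axis, midway between two upright lugs (54 mm wide over all, 56 mm high), 57 mm above the table, at half the strap's thickness.
- strap_end (a point): Middle of the strap's free end, at half its thickness, 150 mm from the hinge axis. It lies 57 mm above the table when closed.
- screw (a joint): Turn (rad) of the knurled captive screw on the strap. 0 = bottomed out: the head's underside on the strap, a hard stop. Grows as it is unscrewed (anticlockwise from above); starts 2.3 to 4.3, at most 6. A quarter turn back from the stop is 1.57. The head rises 6 mm per full turn, in proportion. Takes 0.06 N m to turn and stays where it is left. Turn it only once the strap is closed.
- screw_grip (a point): The place to grip: on the axis of the screw's knurled steel head, 22 mm above its underside. Head: cylinder 34 mm in diameter, 34 mm high, its top 12 mm above this point. z is the screw's axis, pointing away from the strap; a low rib on top runs to the rim along own x. The axis crosses the strap 130 mm from the hinge axis. Strap closed, screw bottomed: this point is 84 mm above the table.
- blank: Brass nameplate blank, 64 x 45 x 4 mm, lying loose on the fixture's base under the strap's middle; origin at the centre of its underside. The closed strap's foot stays 2 mm clear of it. To be left alone.
- goggles: Green safety goggles standing loose on the plate, 156 x 116 x 54 mm (lenses towards own +y), origin on the plate between the side shields. To be left alone.
- case: Black spectacle case lying loose on the plate, 155 x 62 x 42 mm, origin underside centre. To be left alone.
- driver: Black-handled screwdriver lying loose on the plate's far edge, 200 mm long and 26 mm high, origin underside centre. To be left alone.

How it is judged:
On the way, in this order (a step that is already met when the one before it is completed fails the run):
1. the strap is swung down and rests in its catch (value of joint strap below 0.05 rad), for 0.2 s.
2. the screw is turned down until it bottoms out, with the strap closed (value of joint screw below 0.09 rad and value of joint strap below 0.05 rad), for 0.1 s.
At the end, for the whole second after the job is handed in: The strap is closed (below 0.05 rad), the screw stands a quarter turn back from its stop (1.57 rad, 0.35 either way), still, and gripped: the fingers are about its head (grasp point within 15 mm of its axis) and press on it with more than 3 N (value of joint strap below 0.05 rad and value of joint screw between 1.22 and 1.92 rad and velocity of joint screw between -0.1 and 0.1 rad/s and contact force between the fingers and screw above 3 N and horizontal distance between the grasp point and screw_grip below 0.015 m); the arm keeps its last pose, push and grip.
It fails at once if the brass blank is shifted more than 10 mm (distance of blank from where it was at the start of the episode above 0.01 m).
It fails at once if the goggles are moved more than 20 mm (distance of goggles from where it was at the start of the episode above 0.02 m).
It fails at once if the case is moved more than 20 mm (distance of case from where it was at the start of the episode above 0.02 m).
It fails at once if the screwdriver is moved more than 30 mm (distance of driver from where it was at the start of the episode above 0.03 m).
It also fails if it takes over 67 s, if anything falls off the work surface, if the arm or the gripper's body presses on something with over 40 N, if the wrist force passes 120 N, or if a joint passes its speed limit or range.

## Working session

There is one attempt and no reset: what is moved stays moved. The work goes in short steps, Python scripts to look and compute and a tool call to move; the robot and the scene stay as the last step left them, time stands still between calls to the robot, and variables do not carry over. Pictures are saved under pics/ and viewed, about 8 in all and at most 12, crops included, and the job is handed in when it is done.

Besides the shell and the picture viewer there is one more tool, called after "Request:" as name([rows], argument=value, ...), one row to a line, values as JSON. carry_out: Moves the arm, as the interface text tells. Shift numbers are shares of 8 cm and turn numbers shares of pi/4 rad, none past 1 either way. Its arguments: {"type":"object","properties":{"steps":{"type":"array","items":{"type":"array","items":{"type":"number"}}},"squeeze":{"type":"number"}},"required":["steps"]}

```bash
mkdir -p pics; cat > h.py <<'E'
import numpy as np, cv2
from plant import arm, vision
from scipy.spatial.transform import Rotation as R
def cam(name):
    p=vision.camera_params(name); 
    if name=='wrist':
        s=arm.observe(); T=np.eye(4); T[:3,:3]=R.from_quat(s['tcp_rot']).as_matrix(); T[:3,3]=s['ee_pos']
        T=T@np.array(p['tool_from_camera'])
    else:
        T=np.eye(4); r=np.array(p['rotation']); T[:3,:3]=r if r.shape==(3,3) else R.from_quat(r).as_matrix(); T[:3,3]=p['position']
    return p,T
def cloud(name):
    p,T=cam(name); im,d=vision.snapshot(name)
    v,u=np.mgrid[:480,:640]
    P=np.stack([(u-p['cx'])/p['fx']*d,-(v-p['cy'])/p['fy']*d,-d],-1)
    W=P@T[:3,:3].T+T[:3,3]; W[d==0]=np.nan
    return im,d,W
def proj(name,X):
    p,T=cam(name); c=(np.array(X)-T[:3,3])@T[:3,:3]
    return p['cx']+p['fx']*c[...,0]/-c[...,2], p['cy']-p['fy']*c[...,1]/-c[...,2]
E
python3 - <<'E'
from h import *
print(arm.observe())
for n in('scene','top'):
    im,d,W=cloud(n); cv2.imwrite(f'pics/{n}0.png',im); np.save(f'{n}0.npy',W)
    p=vision.camera_params(n); print(p)
print(vision.camera_params('wrist'))
E
```

```text
{'time': 0.0, 'joint_positions': array([ 1.18249375e+00,  4.94206515e-01,  1.34612981e+00, -3.21601948e-05,
        1.30249960e+00, -9.54655019e-02]), 'dq': array([ 0.00124564, -0.00093108, -0.00074522, -0.00072633, -0.00046206,
        0.0005041 ]), 'joint_torque': array([ 1.40078213e-03, -8.82174110e+01, -3.83866274e+01, -3.09946545e-04,
        1.01755964e-02, -2.22841743e-05]), 'ee_pos': array([0.18026769, 0.59806181, 0.23068619]), 'tcp_rot': array([ 1.45891682e-01,  9.89300374e-01, -6.07252457e-04, -1.33850999e-04]), 'force': array([-0.71365166,  0.0075412 , -0.38057996]), 'torque': array([0.06808173, 0.01604453, 0.03164902]), 'width': 0.08513800825672806}
{'fx': 515.1102381249806, 'fy': 515.1102381249806, 'cx': 318.3063230449233, 'cy': 246.51992062931814, 'position': array([1.07149705, 0.63426426, 0.90008779]), 'rotation': array([0.11250399, 0.35883816, 0.87553757, 0.30333478])}
{'fx': 510.21414885495005, 'fy': 510.21414885495005, 'cx': 329.6750491675279, 'cy': 234.5678466122175, 'position': array([ 0.36855883, -0.00185372,  1.16724547]), 'rotation': array([ 0.0668946 , -0.06913986, -0.69972187,  0.70790826])}
{'fx': 371.7286664449761, 'fy': 371.7286664449761, 'cx': 315.9709523021853, 'cy': 240.38837995347504, 'tool_from_camera': array([[ 5.39319216e-04,  9.54372313e-01,  2.98618816e-01,
         7.58007072e-02],
       [ 9.99999791e-01, -4.08447732e-04, -5.00664692e-04,
         7.90258760e-05],
       [-3.55850342e-04,  2.98619023e-01, -9.54372334e-01,
        -1.43223448e-01],
       [ 0.00000000e+00,  0.00000000e+00,  0.00000000e+00,
         1.00000000e+00]])}
```

View pics/scene0.png

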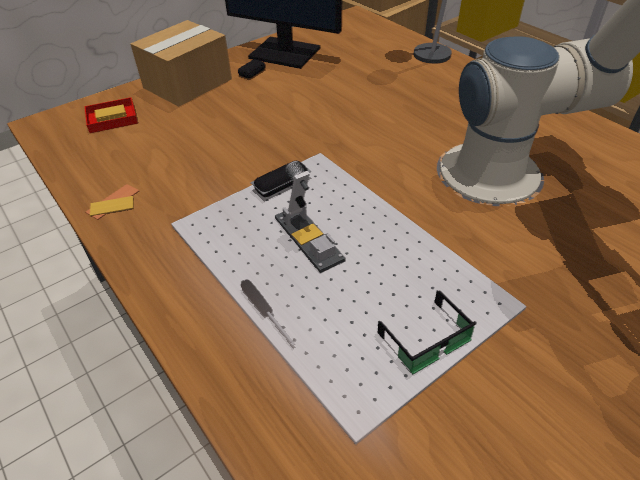

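View pics/top0.png

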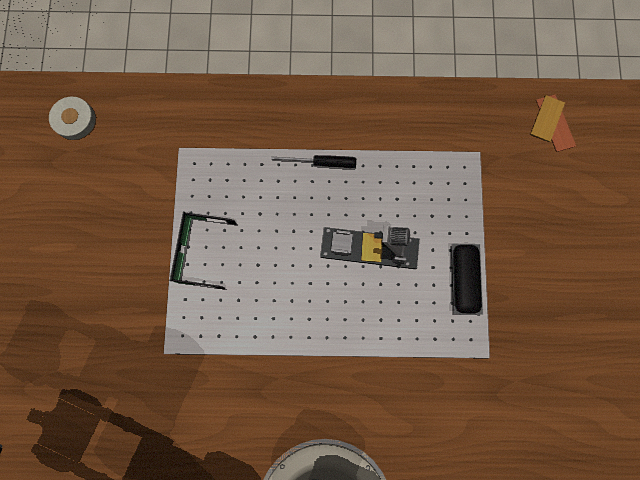

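The scene view shows the fixture mid-plate with its strap raised, the hinge towards the case and the catch towards the goggles. In the top view the catch is at about (342,242), the blank at (372,247), the screw head at (399,236) and the hinge at about (395,262).

```bash
python3 - <<'E'
from h import *
im=cv2.imread('pics/top0.png'); W=np.load('top0.npy')
c=im[200:290,300:440]; cv2.imwrite('pics/topc.png',cv2.resize(c,None,fx=5,fy=5,interpolation=cv2.INTER_CUBIC))
im2=cv2.imread('pics/scene0.png'); cv2.imwrite('pics/scc.png',cv2.resize(im2[150:290,250:370],None,fx=5,fy=4.2,interpolation=cv2.INTER_CUBIC))
for n in('top','scene'):
    W=np.load(n+'0.npy'); m=(W[...,0]>.35)&(W[...,0]<.72)&(W[...,1]>-.2)&(W[...,1]<.12)
    P=W[m]; h=np.round(P[:,2],2); print(n,[(z,(h==z).sum()) for z in np.unique(h)])
    b=P[(abs(P[:,2]-.024)<.004)][:,:2].astype(np.float32); print('base',cv2.minAreaRect(b), b.min(0),b.max(0))
    s=P[abs(P[:,2]-.052)<.006]; print('seat',np.median(s,0),s.min(0),s.max(0))
    s=P[P[:,2]>.09]; print('strap',s.min(0),s.max(0), s[np.argmax(s[:,2])])
print(np.load('top0.npy')[[242,247,236,262,230],[342,372,399,395,399]])
E
```

```text
top [(np.float64(0.0), np.int64(4)), (np.float64(0.01), np.int64(15994)), (np.float64(0.02), np.int64(4045)), (np.float64(0.03), np.int64(1215)), (np.float64(0.04), np.int64(25)), (np.float64(0.05), np.int64(297)), (np.float64(0.06), np.int64(175)), (np.float64(0.07), np.int64(73)), (np.float64(0.08), np.int64(13)), (np.float64(0.09), np.int64(12)), (np.float64(0.1), np.int64(12)), (np.float64(0.11), np.int64(24)), (np.float64(0.12), np.int64(19)), (np.float64(0.13), np.int64(9)), (np.float64(0.14), np.int64(10)), (np.float64(0.15), np.int64(6)), (np.float64(0.16), np.int64(10)), (np.float64(0.17), np.int64(7)), (np.float64(0.18), np.int64(67)), (np.float64(0.19), np.int64(91)), (np.float64(0.2), np.int64(298)), (np.float64(0.21), np.int64(83))]
base ((0.5557793378829956, -0.08199428021907806), (0.35386696457862854, 0.23980098962783813), 21.075767517089844) [ 0.35827732 -0.1999456 ] [0.6967012  0.09351128]
seat [ 0.56954549 -0.03159531  0.05295808] [ 0.52558731 -0.16792872  0.04689194] [ 0.59386709 -0.00740469  0.05798597]
strap [ 0.53935357 -0.15991158  0.09072075] [ 0.5783664  -0.0
[... 685 characters left out ...]
 (np.float64(0.19), np.int64(76)), (np.float64(0.2), np.int64(192)), (np.float64(0.21), np.int64(52))]
base ((0.5286027789115906, -0.08584394305944443), (0.21689008176326752, 0.13975442945957184), 83.58565521240234) [ 0.45661667 -0.199968  ] [0.60822815 0.0196666 ]
seat [ 0.56832978 -0.0290328   0.05300952] [ 0.52903453 -0.16489274  0.04601417] [ 0.59491308 -0.00354128  0.05794913]
strap [ 0.53963967 -0.15844415  0.09012028] [ 0.57758402 -0.08843933  0.2121428 ] [ 0.55350509 -0.14665594  0.2121428 ]
[[ 0.56938758 -0.03169736  0.05359094]
 [ 0.5628478  -0.10017855  0.03071089]
 [ 0.5545298  -0.13667864  0.20799444]
 [ 0.52949477 -0.15192218  0.02918687]
 [ 0.56675856 -0.13719028  0.20559356]]
```

View pics/topc.png

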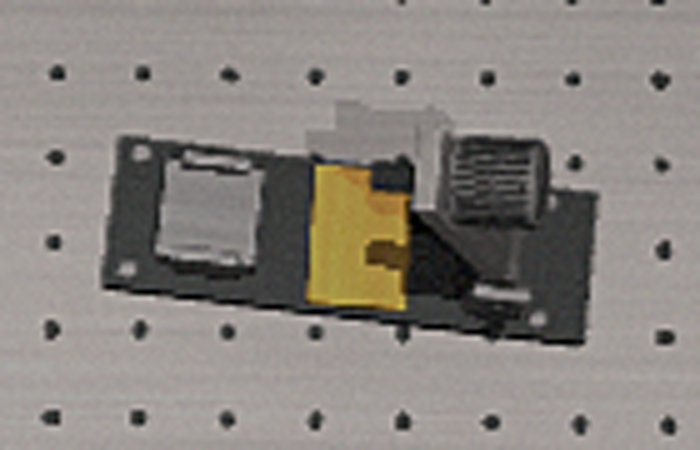

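View pics/scc.png

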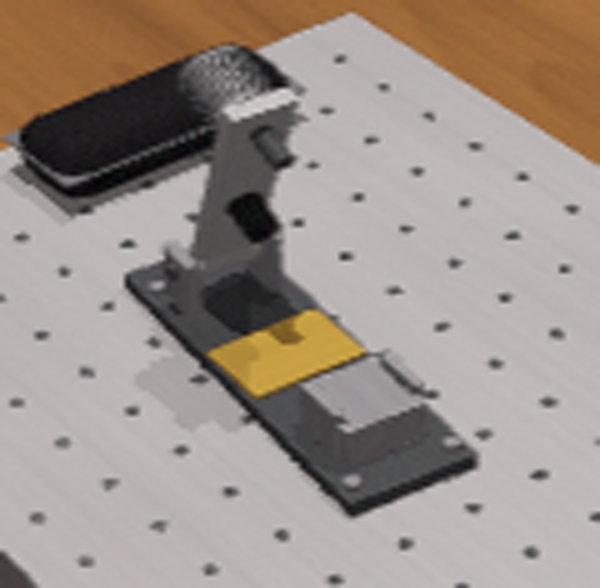

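The crops show the base corners at top-image pixels of about (323.6,227.2), (419.6,238), (416.6,268.6) and (320.6,257.6). The screw head is at about (399,236), with the raised strap's screw side facing the case.

```bash
cat >> h.py <<'E'
def ray(name,u,v,z):
    p,T=cam(name); d=T[:3,:3]@np.array([(u-p['cx'])/p['fx'],-(v-p['cy'])/p['fy'],-1]); return T[:3,3]+d*(z-T[2,3])/d[2]
E
python3 - <<'E'
from h import *
C=np.array([ray('top',300+a/5,200+b/5,.024) for a,b in((118,136),(598,190),(583,343),(103,288))])
print(C); print([np.linalg.norm(C[i]-C[i-1]) for i in range(4)])
yd=((C[0]+C[3])-(C[1]+C[2]))[:2]; yd/=np.linalg.norm(yd); cen=C.mean(0)[:2]
xd=np.array([yd[1],-yd[0]])
o=cen+.065*yd; print('yd',yd,'ang',np.arctan2(-yd[0],yd[1]),'origin',o,'hinge',o-.13*yd)
for n in('top','scene'):
    W=np.load(n+'0.npy'); P=W[np.isfinite(W).all(-1)]; L=np.c_[(P[:,:2]-o)@xd,(P[:,:2]-o)@yd,P[:,2]-.012]
    m=(abs(L[:,0])<.04)&(L[:,1]>-.18)&(L[:,1]<.03)
    L=L[m]; s=L[abs(L[:,2]-.04)<.003];s=s[s[:,1]>-.06]; print(n,'seat L',s.min(0),s.max(0),np.median(s,0))
    t=L[L[:,2]>.1]; A=np.round(t[np.random.default_rng(0).permutation(len(t))[:25]]*1000); print(A.tolist())
    print(t.min(0),t.max(0))
    b=L[abs(L[:,2]-.012)<.003]; print('base',np.percentile(b,[1,99],0))
E
```

```text
[[ 0.60864113  0.00986162  0.024     ]
 [ 0.58611912 -0.20949919  0.024     ]
 [ 0.51579261 -0.20114489  0.024     ]
 [ 0.53827918  0.01570076  0.024     ]]
[np.float64(0.0706038256273237), np.float64(0.22051396156850522), np.float64(0.07082098509603818), np.float64(0.21800844081094886)]
yd [0.10263693 0.99471889] ang -0.10281799091489162 origin [ 0.56887941 -0.0316137 ] hinge [ 0.55553661 -0.16092715]
top seat L [-0.02356561 -0.02064487  0.03708965] [0.02305635 0.02319969 0.04299511] [0.00169368 0.0016889  0.04051294]
[[-11.0, -79.0, 188.0], [4.0, -103.0, 195.0], [-4.0, -118.0, 195.0], [-4.0, -110.0, 193.0], [-4.0, -97.0, 191.0], [6.0, -76.0, 183.0], [-17.0, -110.0, 102.0], [1.0, -100.0, 192.0], [5.0, -121.0, 193.0], [-1.0, -80.0, 189.0], [10.0, -119.0, 194.0], [-16.0, -89.0, 170.0], [-11.0, -100.0, 189.0], [6.0, -118.0, 197.0], [-2.0, -81.0, 105.0], [-1.0, -75.0, 175.0], [-11.0, -90.0, 172.0], [14.0, -113.0, 191.0], [-9.0, -90.0, 172.0], [2.0, -72.0, 168.0], [-1.0, -86.0, 180.0], [-2.0, -93.0, 189.0], [-3.0, -101.0, 189.0], [11.0, -107.0, 193.0], [-16.0, -105.0, 107.0]]
[-0.0173414
[... 286 characters left out ...]
0, 190.0], [-12.0, -97.0, 123.0], [-4.0, -96.0, 191.0], [11.0, -110.0, 191.0], [0.0, -83.0, 103.0], [-2.0, -86.0, 106.0], [1.0, -117.0, 199.0], [12.0, -82.0, 190.0], [2.0, -91.0, 140.0], [6.0, -96.0, 102.0], [-12.0, -82.0, 160.0], [-7.0, -105.0, 194.0], [15.0, -105.0, 179.0], [-14.0, -103.0, 103.0], [0.0, -93.0, 186.0], [-6.0, -63.0, 164.0], [7.0, -99.0, 185.0], [15.0, -90.0, 146.0], [3.0, -115.0, 195.0], [-14.0, -101.0, 110.0], [15.0, -92.0, 165.0], [15.0, -80.0, 190.0], [3.0, -81.0, 170.0], [15.0, -85.0, 155.0], [6.0, -92.0, 138.0]]
[-0.01901511 -0.12613314  0.10037004] [ 0.01734352 -0.05718125  0.2001428 ]
base [[-0.03589147 -0.16961074  0.00956097]
 [ 0.03486589  0.0289542   0.01494804]]
```

Request:
carry_out([
  [0,0,-0.8,0,0],
  [0,0,-0.8,0,0],
])

```text
time: 0.3
ee_pos: [0.1808, 0.5994, 0.2989]
tcp_rot: [0.146, 0.989, 0.002, 0.0]
force: [0.7, 0.1, -0.3]
width: 0.0591
```

Request:
carry_out([
  [-0.91,-1,0,0,0],
  [-0.91,-1,0,0,0],
  [-0.91,-1,0,0,0],
  [-0.91,-1,0,0,0],
])

```text
time: 0.7
ee_pos: [0.2276, 0.4997, 0.2955]
tcp_rot: [0.147, 0.989, -0.0, -0.0]
force: [0.4, 1.9, 0.2]
width: 0.0001
```

Request:
carry_out([
  [-0.91,-1,0,0,0],
  [-0.91,-1,0,0,0],
  [-0.91,-1,0,0,0],
  [-0.91,-1,0,0,0],
])

```text
time: 1.1
ee_pos: [0.274, 0.4032, 0.2954]
tcp_rot: [0.147, 0.989, 0.0, -0.0]
force: [0.0, -0.3, -0.0]
width: 0.0002
```

Request:
carry_out([
  [-0.91,-1,0,0,0],
  [-0.91,-1,0,0,0],
  [-0.91,-1,0,0,0],
  [-0.91,-1,0,0,0],
])

```text
time: 1.5
ee_pos: [0.3208, 0.3062, 0.2954]
tcp_rot: [0.147, 0.989, 0.0, -0.0]
force: [0.7, 0.5, -0.1]
width: 0.0001
```

Request:
carry_out([
  [-0.91,-1,0,0,0],
  [-0.91,-1,0,0,0],
  [-0.91,-1,0,0,0],
  [-0.91,-1,0,0,0],
])

```text
time: 1.9
ee_pos: [0.3675, 0.2087, 0.2953]
tcp_rot: [0.146, 0.989, 0.0, -0.0]
force: [-0.7, -0.4, -0.2]
width: 0.0004
```

Request:
carry_out([
  [-0.91,-1,0,0,0],
  [-0.91,-1,0,0,0],
  [-0.91,-1,0,0,0],
  [-0.91,-1,0,0,0],
])

```text
time: 2.3
ee_pos: [0.4141, 0.1113, 0.2952]
tcp_rot: [0.146, 0.989, 0.0, -0.0]
force: [-1.0, 1.1, 0.5]
width: 0.0
```

Request:
carry_out([
  [-0.91,-1,0,0,0],
  [-0.91,-1,0,0,0],
  [-0.91,-1,0,0,0],
  [-0.91,-1,0,0,0],
])

```text
time: 2.7
ee_pos: [0.4605, 0.014, 0.295]
tcp_rot: [0.146, 0.989, 0.0, -0.0]
force: [-0.7, 0.5, 0.5]
width: -0.0001
```

Request:
carry_out([
  [-0.91,-1,0,0,0],
  [-0.91,-1,0,0,0],
  [-0.91,-1,0,0,0],
  [-0.91,-1,0,0,0],
])

```text
time: 3.1
ee_pos: [0.507, -0.0834, 0.2949]
tcp_rot: [0.146, 0.989, 0.0, -0.0]
force: [0.3, 0.6, -1.1]
width: -0.0002
```

Request:
carry_out([
  [-0.95,-1,0,-0.24,0],
  [-0.95,-1,0,-0.24,0],
  [-0.95,-1,0,-0.24,0],
  [-0.95,-1,0,-0.24,0],
])

```text
time: 3.5
ee_pos: [0.5568, -0.182, 0.2949]
tcp_rot: [0.052, 0.999, 0.0, -0.0]
force: [-0.0, 0.5, 0.2]
width: -0.0002
```

```bash
cat >> h.py <<'E'
yd=np.array([.10264,.99472]); xd=np.array([yd[1],-yd[0]]); o=np.array([.569,-.031])
def loc(P): P=np.asarray(P); return np.concatenate([((P[...,:2]-o)@xd)[...,None],((P[...,:2]-o)@yd)[...,None],P[...,2:3]-.012],-1)
def wld(L): return np.r_[o+L[0]*xd+L[1]*yd, L[2]+.012]
def share(Lt):  # share vector from current pose to local target
    s=arm.observe(); M=R.from_quat(s['tcp_rot']).as_matrix(); return M.T@(wld(Lt)-s['ee_pos'])/.08
E
python3 - <<'E'
from h import *
s=arm.observe(); print(s['joint_positions'],s['ee_pos'],loc(s['ee_pos']),share([0,-.165,.165]))
M=R.from_quat(s['tcp_rot']).as_matrix(); print(M[:,0],xd)
im,d,W=cloud('wrist'); cv2.imwrite('pics/w1.png',im)
E
```

```text
[-4.18035742e-01  3.83639313e-01  1.35324244e+00  4.45844415e-04
  1.40551860e+00 -1.88463971e+00] [ 0.5568045  -0.18196572  0.29489015] [ 0.00336402 -0.15142037  0.28289015] [ 0.04087278 -0.17079535  1.47353927]
[-9.94569058e-01  1.04076839e-01  6.32516641e-04] [ 0.99472 -0.10264]
```

View pics/w1.png

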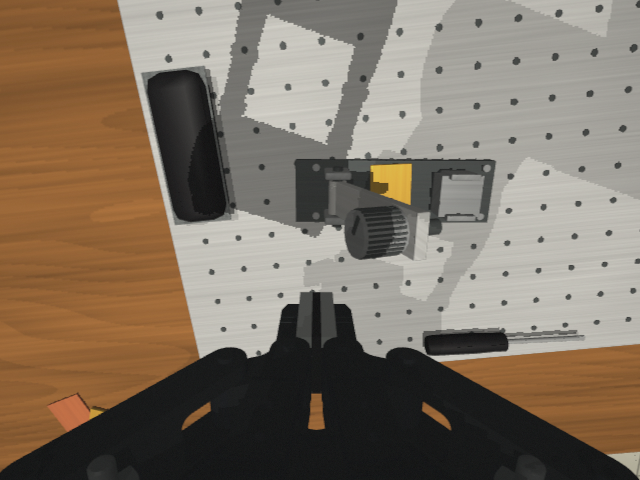

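The wrist view shows the closed fingertips at (316,300), the screw head with its rib at about (360,235), the strap end at (421,238), and nothing between the fingers and the head.

```bash
python3 - <<'E'
from h import *
im,d,W=cloud('wrist'); L=loc(W)
for u,v in((350,240),(356,236),(360,225),(365,250),(380,235),(395,235),(421,237),(421,220),(424,250)): print(u,v,np.round(L[v,u]*1000))
m=(abs(L[...,0])<.03)&(L[...,1]<-.02)&(L[...,2]>.09)&(L[...,2]<.22); P=L[m]
print(np.percentile(P,[0.5,50,99.5],0))
E
```

```text
350 240 [   3. -127.  181.]
356 236 [  -2. -124.  189.]
360 225 [ -11. -122.  194.]
365 250 [   5. -118.  197.]
380 235 [  -4. -108.  193.]
395 235 [ -3. -98. 191.]
421 237 [ -1. -80. 187.]
421 220 [-13. -81. 187.]
424 250 [  9. -77. 186.]
[[-0.018084   -0.13043253  0.09241608]
 [-0.00576681 -0.10423861  0.18643252]
 [ 0.01570242 -0.06201188  0.19762836]]
```

Request:
carry_out([
  [0.04,-0.2,0,0,0],
  [0.04,-0.2,0.6,0,0],
  [0.04,-0.2,1,0,0],
  [0.04,-0.2,1,0,0],
  [0.04,-0.2,1,0,0],
])

```text
time: 4.1
ee_pos: [0.5514, -0.1986, 0.2163]
tcp_rot: [0.052, 0.999, 0.0, -0.0]
force: [0.1, 0.2, 1.1]
width: -0.0003
```

Request:
carry_out([
  [0,0,0.39,0,0],
  [0,0,0.39,0,0],
  [0,0.15,0.39,0,0],
  [0,0.2,0.39,0,0],
  [0,0.2,0.39,0,0],
])

```text
time: 4.6
ee_pos: [0.5539, -0.1823, 0.1856]
tcp_rot: [0.052, 0.999, -0.0, 0.001]
force: [-0.4, 1.5, 0.1]
width: -0.0001
```

```bash
python3 - <<'E'
from h import *
s=arm.observe(); print(s['force'],np.round(loc(s['ee_pos'])*1000,1))
im,d,W=cloud('wrist'); cv2.imwrite('pics/w2.png',im[:400,150:500])
E
```

```text
[-0.44804561  1.48636482  0.08967988] [   0.5 -152.   173.6]
```

View pics/w2.png

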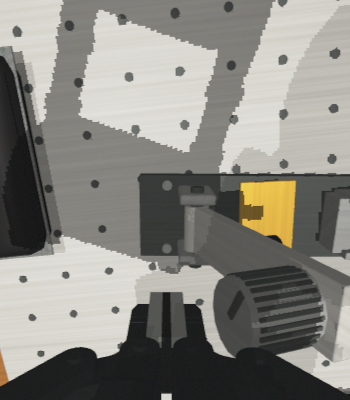

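The fingertips are at (167,295), about 2 cm behind the head's face and in line with it.

```bash
python3 - <<'E'
from h import *
p0=loc(arm.observe()['ee_pos'])
th=np.linspace(1.23,0,30)
for i,t in enumerate(th):
    s=.120+.018*(i/29); h=.0415
    y=-.130+s*np.cos(t)-h*np.sin(t)-.009; z=.045+s*np.sin(t)+h*np.cos(t)
    print(round(t,2),np.round([(y-p0[1])/.08,(p0[2]-z)/.08],2))
E
```

```text
1.23 [0.18 0.02]
1.19 [0.25 0.01]
1.15 [0.32 0.01]
1.1 [0.39 0.01]
1.06 [0.46 0.02]
1.02 [0.53 0.02]
0.98 [0.61 0.03]
0.93 [0.68 0.05]
0.89 [0.75 0.06]
0.85 [0.82 0.08]
0.81 [0.89 0.11]
0.76 [0.95 0.13]
0.72 [1.02 0.16]
0.68 [1.09 0.2 ]
0.64 [1.15 0.23]
0.59 [1.22 0.27]
0.55 [1.28 0.31]
0.51 [1.34 0.36]
0.47 [1.4 0.4]
0.42 [1.46 0.45]
0.38 [1.51 0.51]
0.34 [1.56 0.56]
0.3 [1.61 0.62]
0.25 [1.66 0.68]
0.21 [1.71 0.74]
0.17 [1.75 0.81]
0.13 [1.79 0.87]
0.08 [1.83 0.94]
0.04 [1.86 1.01]
0.0 [1.89 1.09]
```

Request:
carry_out([
  [0,0.1,0.02,0,0],
  [0,0.18,0.02,0,0],
  [0,0.25,0.01,0,0],
  [0,0.32,0.01,0,0],
  [0,0.39,0.01,0,0],
  [0,0.46,0.02,0,0],
  [0,0.46,0.02,0,0],
])

```text
time: 5.35
ee_pos: [0.5571, -0.1456, 0.1824]
tcp_rot: [0.052, 0.999, 0.0, -0.0]
force: [-0.2, 0.2, -0.1]
width: 0.0003
```

```bash
cat >> h.py <<'E'
def strap():
    for n in('scene','wrist'):
        im,d,W=cloud(n); L=loc(W)
        m=(abs(L[...,0])<.02)&(L[...,2]>.09)&(L[...,2]<.21)&(L[...,1]<.03); P=L[m]
        q=P[P[:,1]>P[:,1].max()-.006]; print(n,'end-side max',np.round(np.r_[P[:,1].max(),np.median(q[:,2]),P[:,2].max(),P[:,1].min()]*1000))
        cv2.imwrite(f'pics/last_{n}.png',im)
E
python3 -c "
from h import *
s=arm.observe(); print(s['force'],np.round(loc(s['ee_pos'])*1000,1)); strap()"
```

```text
[-0.22625393  0.2255494  -0.14569279] [-1.000e-01 -1.152e+02  1.704e+02]
scene end-side max [  -39.   151.   209. -1073.]
wrist end-side max [ -40.  152.  210. -129.]
```

View pics/last_wrist.png

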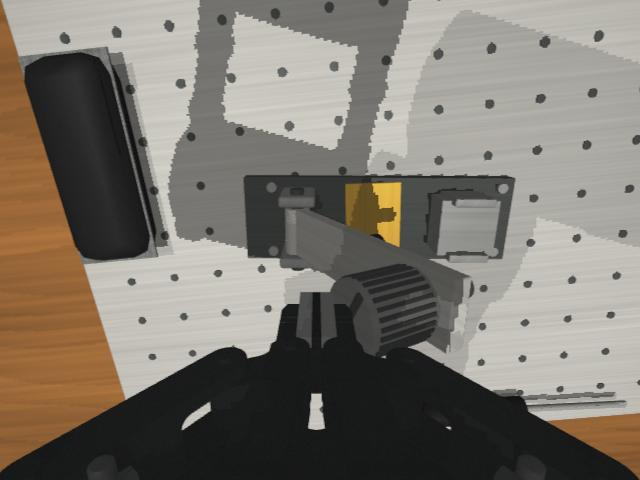

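The fingers are on the head's face at (345,300) and the strap has started to swing: its end went from local y of about -60 mm to -40 mm. I'll carry on along the arc.

Request:
carry_out([
  [0,0.07,0,0,0],
  [0,0.15,0.01,0,0],
  [0,0.22,0.03,0,0],
  [0,0.29,0.04,0,0],
  [0,0.36,0.06,0,0],
  [0,0.43,0.09,0,0],
  [0,0.49,0.11,0,0],
  [0,0.56,0.14,0,0],
  [0,0.63,0.18,0,0],
  [0,0.69,0.21,0,0],
  [0,0.76,0.25,0,0],
  [0,0.82,0.29,0,0],
  [0,0.88,0.34,0,0],
  [0,0.94,0.38,0,0],
  [0,1,0.43,0,0],
])

```text
time: 6.95
ee_pos: [0.5654, -0.0665, 0.1478]
tcp_rot: [0.052, 0.999, 0.0, -0.0]
force: [-0.5, -1.8, 1.6]
width: 0.0001
```

Request:
carry_out([
  [0,0.05,0.06,0,0],
  [0,0.1,0.11,0,0],
  [0,0.15,0.17,0,0],
  [0,0.2,0.23,0,0],
  [0,0.25,0.29,0,0],
  [0,0.29,0.36,0,0],
  [0,0.33,0.42,0,0],
  [0,0.37,0.49,0,0],
  [0,0.4,0.56,0,0],
])

```text
time: 7.85
ee_pos: [0.5687, -0.0348, 0.1028]
tcp_rot: [0.052, 0.999, 0.0, 0.0]
force: [-0.3, -1.1, 1.0]
width: 0.0002
```

```bash
python3 -c "
from h import *
s=arm.observe(); print(s['force'],np.round(loc(s['ee_pos'])*1000,1)); strap()"
```

```text
[-0.25343502 -1.14226772  0.99853999] [ 0.1 -3.8 90.8]
scene end-side max [   30.   180.   210. -1068.]
wrist end-side max [ 30. 152. 186. -66.]
```

Request:
carry_out([
  [0,0,0.02,0,0],
  [0,0,0.04,0,0],
  [0,0,0.06,0,0],
  [0,0,0.06,0,0],
])

```text
time: 8.35
ee_pos: [0.5688, -0.0351, 0.0985]
tcp_rot: [0.052, 0.999, 0.0, 0.0]
force: [0.6, 0.6, -0.5]
width: 0.0001
```

Request:
carry_out([
  [0,0,0.01,0,0],
  [0,0,0.02,0,0],
  [0,0,0.02,0,0],
  [0,0,0.02,0,0],
])

```text
time: 8.75
ee_pos: [0.569, -0.0352, 0.0981]
tcp_rot: [0.052, 0.999, -0.0, 0.001]
force: [-4.7, 1.3, 22.1]
width: -0.0002
```

Contact is firm: 22 N upward at z 0.098, so the strap is against its stop. I'll lift, open, unwind the wrist and look.

Request:
carry_out([
  [0,0,-0.5,0,0],
  [0,0,-1,0,1],
  [0,0,-1,-0.19,1],
  [0,0,-1,-0.38,1],
  [0,0,-1,-0.57,1],
  [0,0,-1,-0.76,1],
  [0,0,-1,-0.95,1],
  [0,0,-1,-1,1],
  [0,0,-1,-1,1],
])

```text
time: 9.65
ee_pos: [0.5685, -0.0352, 0.1768]
tcp_rot: [-0.334, 0.942, -0.0, -0.0]
force: [0.4, -0.3, -0.0]
width: 0.0853
```

```bash
python3 - <<'E'
from h import *
s=arm.observe(); print(s['force'],np.round(loc(s['ee_pos'])*1000,1),s['joint_positions'],s['width'])
from scipy.optimize import least_squares
for n in('wrist','scene','top'):
    im,d,W=cloud(n); cv2.imwrite(f'pics/c_{n}.png',im); L=loc(W)
    m=(abs(L[...,0])<.03)&(abs(L[...,1])<.03)&(L[...,2]>.079)&(L[...,2]<.094); P=L[m]
    if len(P)>20:
        print(n,len(P),'top z',np.round(np.median(P[P[:,2]>.083][:,2])*1000,1),'enclosing',cv2.minEnclosingCircle((P[:,:2]*1000).astype(np.float32)),np.round(np.percentile(P,[1,99],0)*1000,1).tolist())
    m=(abs(L[...,0])<.015)&(L[...,1]<-.03)&(L[...,1]>-.1)&(L[...,2]>.03)&(L[...,2]<.08); P=L[m]
    if len(P): print('strap top z',np.median(P[:,2]))
E
```

```text
[ 0.3735285  -0.30958108 -0.04246664] [ -0.   -4.2 164.8] [-1.66525021e-01  4.75689489e-01  1.55086579e+00 -1.37392298e-04
  1.11523869e+00 -2.41883407e+00] 0.08534090350239945
wrist 2310 top z 87.1 enclosing ((0.1715584695339203, 0.05530166998505592), 17.860471725463867) [[-16.4, -16.5, 79.9], [15.7, 15.7, 89.0]]
strap top z 0.050591322009011466
scene 164 top z 87.6 enclosing ((-1.3487156629562378, 1.846322774887085), 18.785221099853516) [[-17.0, -14.8, 80.1], [16.8, 19.4, 91.0]]
strap top z 0.051653703515591634
top 101 top z 87.3 enclosing ((-4.643798351287842, -2.0653927326202393), 16.002412796020508) [[-15.8, -16.3, 79.4], [4.5, 11.9, 91.9]]
strap top z 0.05099898026297557
```

View pics/c_wrist.png

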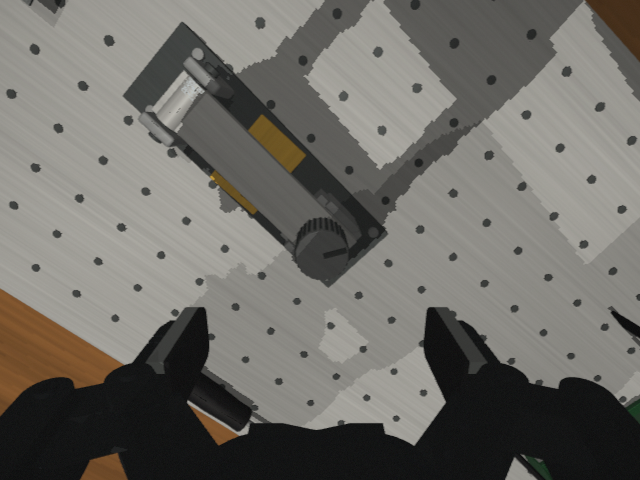

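The wrist view shows the strap lying closed in the catch, with the head at (322,250) and its rib pointing right. Its measured centre is within 1 mm of the fixture origin and the strap top is at 62–63 mm.

```bash
python3 -c "
from h import *
print(share([0.0002,0,.054]))"
```

```text
[-0.03791706  0.0354186   1.38564637]
```

Request:
carry_out([
  [-0.04,0.04,0.5,0,1],
  [-0.04,0.04,0.9,0,1],
  [-0.04,0.04,0.9,0,1],
  [-0.04,0.04,0.9,0,1],
])

```text
time: 10.2
ee_pos: [0.5692, -0.0306, 0.1053]
tcp_rot: [-0.334, 0.943, 0.0, -0.0]
force: [1.3, -0.4, 0.6]
width: 0.085
```

Request:
carry_out([
  [0,0,0.2,0,1],
  [0,0,0.35,0,1],
  [0,0,0.49,0,1],
  [0,0,0.49,0,1],
  [0,0,0.49,0,0],
  [0,0,0.49,0,0],
  [0,0,0.49,0,0],
  [0,0,0.49,0,0],
  [0,0,0.49,0,0],
  [0,0,0.49,0,0],
], squeeze=30)

```text
time: 11.2
ee_pos: [0.5691, -0.0303, 0.0663]
tcp_rot: [-0.334, 0.943, 0.0, 0.0]
force: [-3.2, 3.5, 7.2]
width: 0.0331
```

```bash
python3 -c "
from h import *
s=arm.observe(); print(s['force'],s['torque'],np.round(loc(s['ee_pos'])*1000,1),s['joint_positions'],s['width'])
im,d=vision.snapshot('wrist'); cv2.imwrite('pics/g1.png',im)"
```

```text
[-3.24942156  3.46042199  7.15897674] [ 0.45325282  0.39894576 -0.01508195] [ 0.1  0.7 54.3] [-1.58129174e-01  6.26322914e-01  1.64793763e+00  3.96126112e-04
  8.67017092e-01 -2.41026636e+00] 0.0330591062232029
```

Request:
carry_out([
  [0,0,0,0.18,0],
  [0,0,0,0.36,0],
  [0,0,0.01,0.54,0],
  [0,0,0.01,0.72,0],
  [0,0,0.01,0.9,0],
  [0,0,0.01,1,0],
  [0,0,0.01,1,0],
])

```text
time: 11.95
ee_pos: [0.5692, -0.0306, 0.0655]
tcp_rot: [0.054, 0.999, -0.0, 0.0]
force: [-1.4, 0.1, 7.8]
width: 0.0333
```

```bash
cat >> h.py <<'E'
def st():
    s=arm.observe(); print(s['time'],np.round(s['force'],1),np.round(s['torque'],3),np.round(loc(s['ee_pos'])*1000,1),'q6',s['joint_positions'][5],'tau6',s['joint_torque'][5],s['width'])
E
python3 -c "from h import *
st()"
```

```text
11.95 [-1.4  0.1  7.8] [-0.108  0.419 -0.003] [ 0.2  0.4 53.5] q6 -1.6216012225249545 tau6 2.28859081864357 0.03326963553642779
```

Request:
carry_out([
  [0,0,0,0.18,0],
  [0,0,0,0.36,0],
  [0,0,0.01,0.54,0],
  [0,0,0.01,0.72,0],
  [0,0,0.01,0.9,0],
  [0,0,0.01,1,0],
  [0,0,0.01,1,0],
])

```text
time: 12.65
ee_pos: [0.5691, -0.0309, 0.0647]
tcp_rot: [0.432, 0.902, -0.0, 0.0]
force: [-3.4, -3.1, 9.1]
width: 0.0329
```

```bash
python3 - <<'E'
from h import *
st(); im,d=vision.snapshot('wrist')
a=cv2.imread('pics/g1.png')[180:360,190:450]; b=im[180:360,190:450]
cv2.imwrite('pics/gc.png',cv2.resize(np.vstack([a,b]),None,fx=1.6,fy=1.6))
E
```

```text
12.65 [-3.4 -3.1  9.1] [-0.642  0.676 -0.063] [ 0.1  0.1 52.7] q6 -0.836177599406065 tau6 2.290157228708267 0.032855357007674134
```

View pics/gc.png

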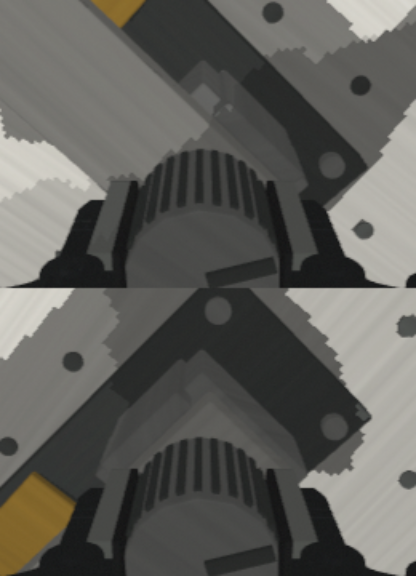

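Top is before the turn and bottom is after 1.57 rad. The rib sits in the same place relative to the fingers (~(240,270) and (240,560)), so the screw followed without slip. I'll track the rib angle numerically from here.

Request:
carry_out([
  [0,0,0,0.18,0],
  [0,0,0,0.36,0],
  [0,0,0.005,0.5,0],
  [0,0,0.005,0.5,0],
])

```text
time: 13.1
ee_pos: [0.5689, -0.031, 0.0643]
tcp_rot: [0.6, 0.8, -0.0, 0.0]
force: [-4.9, -4.6, 9.9]
width: 0.0333
```

```bash
cat >> h.py <<'E'
def rib(im=None,save=None):
    if im is None: im,_=vision.snapshot('wrist')
    if save: cv2.imwrite(save,im)
    g=cv2.cvtColor(im,cv2.COLOR_BGR2GRAY)[322:440,275:363].astype(np.uint8)
    t,b=cv2.threshold(cv2.GaussianBlur(g,(3,3),0),0,255,cv2.THRESH_BINARY_INV+cv2.THRESH_OTSU)
    n,lab,s,c=cv2.connectedComponentsWithStats(b)
    for k in range(1,n):
        if s[k,4]>60: 
            r=cv2.minAreaRect(np.argwhere(lab==k)[:,::-1].astype(np.float32)); print('blob',s[k].tolist(),np.round(c[k],1),np.round(r[1],1),round(r[2],1))
E
python3 - <<'E'
from h import *
rib(cv2.imread('pics/g1.png')); st(); rib(save='pics/g3.png')
E
```

```text
blob [0, 0, 88, 73, 5769] [43.  32.6] [72. 87.] 90.0
blob [52, 82, 11, 10, 81] [56.6 86.8] [9.2 9.2] 45.0
blob [0, 101, 88, 17, 1265] [ 44.  110.1] [16. 87.] 90.0
13.1 [-4.9 -4.6  9.9] [-0.714  0.861 -0.035] [-0.1 -0.  52.3] q6 -0.442322904786492 tau6 3.0603372305631638 0.033280028488148566
blob [0, 0, 88, 118, 8675] [38.9 53.5] [117.  87.] 90.0
```

```bash
cat >> h.py <<'E'
def rib(im=None,save=None):
    if im is None: im,_=vision.snapshot('wrist')
    if save: cv2.imwrite(save,im)
    t=cv2.imread('pics/g1.png',0)[338:366,316:364]; g=cv2.cvtColor(im,cv2.COLOR_BGR2GRAY)[310:400,290:390]
    r=cv2.matchTemplate(g,t,cv2.TM_CCOEFF_NORMED); _,v,_,l=cv2.minMaxLoc(r); print('rib shift',l[0]-26,l[1]-28,'score',round(v,2))
E
python3 - <<'E'
from h import *
rib(cv2.imread('pics/g1.png')); rib(cv2.imread('pics/g3.png'))
E
```

```text
rib shift 0 0 score 1.0
rib shift -1 0 score 0.98
```

Request:
carry_out([
  [0,0,0,0.18,0],
  [0,0,0,0.36,0],
  [0,0,0.005,0.5,0],
  [0,0,0.005,0.5,0],
])

```text
time: 13.55
ee_pos: [0.5687, -0.031, 0.0639]
tcp_rot: [0.744, 0.668, -0.0, 0.0]
force: [-5.8, -4.9, 11.3]
width: 0.0332
```

```bash
python3 - <<'E'
from h import *
st(); rib(save='pics/g4.png')
E
```

```text
13.55 [-5.8 -4.9 11.3] [-0.818  1.018 -0.051] [-0.3 -0.  51.9] q6 -0.0496203636680312 tau6 3.058759644627571 0.0332327135823431
rib shift -1 1 score 0.97
```

Request:
carry_out([
  [0,0,0,0.18,0],
  [0,0,0,0.36,0],
  [0,0,0.004,0.5,0],
  [0,0,0.004,0.5,0],
])

```text
time: 14.0
ee_pos: [0.5688, -0.0306, 0.0635]
tcp_rot: [0.86, 0.51, -0.0, 0.0]
force: [-3.8, -0.9, 8.4]
width: 0.0333
```

```bash
python3 - <<'E'
from h import *
st(); rib(save='pics/g5.png')
E
```

```text
14.0 [-3.8 -0.9  8.4] [-0.097  0.624  0.393] [-0.3  0.4 51.5] q6 0.34269404874261905 tau6 3.530047684907913 0.03328811238045965
rib shift -2 0 score 0.87
```

Request:
carry_out([
  [0,0,0,0.18,0],
  [0,0,0,0.36,0],
  [0,0,0.004,0.5,0],
  [0,0,0.004,0.5,0],
])

```text
time: 14.45
ee_pos: [0.5689, -0.0305, 0.0631]
tcp_rot: [0.943, 0.332, -0.0, -0.0]
force: [-3.6, 1.7, 7.3]
width: 0.0336
```

```bash
python3 - <<'E'
from h import *
st(); rib(save='pics/g6.png')
E
```

```text
14.45 [-3.6  1.7  7.3] [0.124 0.527 0.184] [-0.2  0.5 51.1] q6 0.7354613287846123 tau6 3.369804695248604 0.033560483536874595
rib shift -19 1 score 0.43
```

```bash
python3 - <<'E'
from h import *
a=[cv2.imread(f'pics/g{k}.png')[200:420,190:450] for k in (4,5,6)]
cv2.imwrite('pics/g456.png',np.hstack(a))
E
```

```text
(no output)
```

View pics/g456.png

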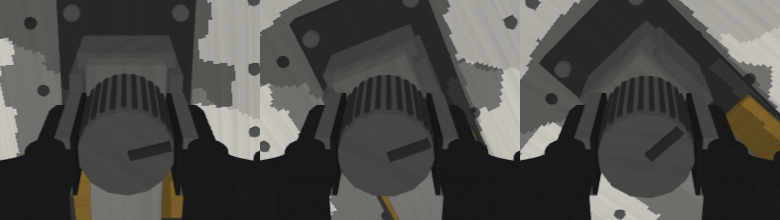

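Left to right, the rib stays put relative to the fingers and then rotates by about 7° and a further ~21°, which is the whole last stroke. So the screw is bottomed and the pads slip. Now I'll back off a quarter turn.

Request:
carry_out([
  [0,0,0,-0.15,0],
  [0,0,0,-0.3,0],
  [0,0,-0.005,-0.45,0],
  [0,0,-0.005,-0.6,0],
  [0,0,-0.005,-0.75,0],
  [0,0,-0.01,-0.9,0],
  [0,0,-0.01,-1,0],
  [0,0,-0.01,-1,0],
])

```text
time: 15.3
ee_pos: [0.5688, -0.0304, 0.0638]
tcp_rot: [0.742, 0.67, -0.0, -0.0]
force: [-4.3, 1.3, 5.3]
width: 0.0329
```

Request:
carry_out([
  [0,0,0,-0.15,0],
  [0,0,0,-0.3,0],
  [0,0,-0.005,-0.45,0],
  [0,0,-0.005,-0.6,0],
  [0,0,-0.005,-0.75,0],
  [0,0,-0.01,-0.9,0],
  [0,0,-0.01,-1,0],
  [0,0,-0.01,-1,0],
  [0,0,-0.01,-1,0],
  [0,0,-0.01,-1,0],
])

```text
time: 16.3
ee_pos: [0.5686, -0.0304, 0.0646]
tcp_rot: [0.43, 0.903, -0.0, -0.0]
force: [-4.0, 2.0, 5.7]
width: 0.0331
```

```bash
python3 - <<'E'
from h import *
st(); im,_=vision.snapshot('wrist'); cv2.imwrite('pics/g7.png',im); sc,_=vision.snapshot('scene')
a=[cv2.imread(f'pics/g{k}.png')[200:420,190:450] for k in (6,7)]
cv2.imwrite('pics/g67.png',np.hstack(a+[sc[120:340,230:490]]))
E
```

```text
16.3 [-4.   2.   5.7] [0.129 0.65  0.096] [-0.4  0.5 52.6] q6 -0.8395487730102605 tau6 0.038401001365855336 0.033144820416260434
```

View pics/g67.png

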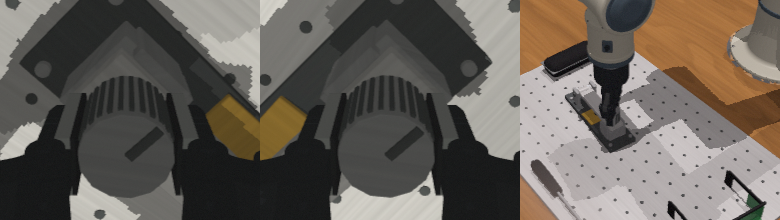

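The rib sits at the same angle to the fingers before and after the 90° back-off, so the screw followed. The strap is down, and the case, driver and goggles look undisturbed.

```bash
python3 -c "
from h import *
st(); print(arm.job_done()); st()"
```

```text
16.4 [-4.2  0.6  5.8] [0.13  0.649 0.106] [-0.5  0.5 52.5] q6 -0.8394919196832266 tau6 0.052064977353438735 0.033307264358157014
the job is handed in; nothing more can be done
None
the job is handed in; nothing more can be done
```

The job is handed in: the strap is closed, and the screw was bottomed out, backed off a quarter turn and is still gripped. The hand-in gives no verdict, so this rests on my own checks.

- **Strap:** I pushed the screw-head side along its arc with closed fingers until it met the hard stop (22 N upward). The strap top then measured 62–63 mm above the table, against 62 mm for closed.
- **Bottoming out:** After about 2.6 rad clockwise the torque about the screw's axis rose to 0.39 N m. The pads then slipped on the head for the whole last stroke, which showed the screw was at its stop.
- **Back-off:** I turned the tool back 1.57 rad. The rib stayed at the same angle to the fingers, so the screw followed; a cross-check against an earlier picture puts it at about 1.55 rad.
- **Grip:** The squeeze was set to 30 N, the fingers read 33 mm open on the 34 mm head, and the grasp point was within about 1 mm of the screw's axis.
- **Other things on the plate:** The case, driver and goggles looked undisturbed in the last scene crop. I did not measure them or the blank again. The run took 16.4 s.

Two readings were off. The joint 6 torque reading did not follow the screw load, so I used the wrist torque and the rib instead. My first automatic rib detection also failed, so I used template matching and compared pictures by eye.

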